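Lock the wing stud in the sloped T-slot fixture

TASK

Take the steel stud with the flat wing grip from the wooden stand and set it in the sloped aluminium fixture: lower its T-shaped head through the wide window in the slot, slide it along the slot to the closed end, and give it a quarter turn so that the head locks across the slot. Let go, leaving the stud square to the sloping face with its wing across the slot. Leave the round-knob stud in the stand and the other things on the bench where they are.

Things in the scene. Friction and masses are not known exactly. Their poses are not given: they have to be found in the camera images.
- wing_stud: Steel stud to fit, 92 mm tall, 0.16 kg. Origin: centre of its underside; z up its axis. T-head 40 (y) x 20 (x) x 8 mm (z 0-8); shank 11 mm dia to z 20; collar 34 mm dia z 19.5-24.5; neck 16 mm dia; flat wing grip z 46-92, 36 mm along y, 14 mm thick along x. Half a turn about z leaves it the same. Starts upright, loose, in either pocket of the stand, y along the stand's y.
- knob_stud: Bystander in the other pocket: a steel stud, 82 mm tall, with a round knob of 32 mm diameter instead of a wing. Origin under its foot. It stays in the stand.
- stud_stand: Wooden stand, 75 (x) x 165 (y) x 20 mm tall, fixed to the bench; origin at the centre of its underside. Two pockets 24 (x) x 44 mm (y), 12 mm deep, centred at y = -42 and +42 mm; the studs' feet stand on the pocket floors, 8 mm above the bench.
- slot_block: Aluminium T-slot block (dark channel floor) 100 (x) x 180 mm (y) on a fixed grey base, face sloped 30 degrees towards the robot. x up the slope, y along the slot (to the robot's left at yaw 0), z out of the face. Origin: mid block on the channel floor, 46 mm above the bench; face at z 18 mm with 3 mm high screw heads at its corners. Slot 15 mm wide between lips 7 mm thick (z 11-18).
- slot_window (a point): Centre of the window in the lips on the channel floor (slot_block y = -45 mm), axes as slot_block. Window 25 mm wide (x), 46 mm long (y): the head passes down here, long side along the slot. From here to the pocket the channel under the lips is 25 mm wide and 11 mm high: the head slides only lengthwise. A stud lowered home has its origin here.
- slot_station (a point): Centre, on the channel floor, of the hidden round pocket 50 mm in diameter at the slot's closed end (slot_block y = +40 mm); axes as slot_block. Only here can the head turn, either way; once across it cannot slide back or lift out. The slot closes 7.5 mm beyond. The stud's origin ends here, its y axis (head and wing) along this x axis, either way round.
- spanner: Bystander: steel combination spanner 149 mm long, flat on the bench. Origin at the centre of its underside.
- screwdriver_red: Bystander: screwdriver with a red handle, 212 mm long, lying on the bench. Origin at the centre of its underside.
- tape_yellow: Bystander: tape measure, 42x88x70 mm tall. Origin at the centre of its underside.
- pliers: Bystander: pliers, 158 mm long, lying. Origin at the centre of its underside.
- sanding_block: Bystander: cork sanding block, 62x98x29 mm tall. Origin at the centre of its underside.
- oak_block: Bystander: oak offcut, 45x110x38 mm tall. Origin at the centre of its underside.
- glue_bottle: Bystander: white glue bottle, 55 mm across, 137 mm tall. Origin at the centre of its underside.
- solder_spool: Bystander: metal spool of solder, 54 mm across, 37 mm tall. Origin at the centre of its underside.

How it is judged:
By the outcome, as a careful person would: the job done as asked, in the order asked, and still so for the second after the job is handed in, with the robot touching nothing.
It also fails if it takes over 51 s, if anything falls off the work surface, if the arm or the gripper's body presses on something with over 40 N, if the wrist force passes 120 N, or if a joint passes its speed limit or range.

ROBOT

A 6-joint arm with a two-finger parallel gripper is mounted at the origin on a cart in front of the work surface, level with it; the furniture and walls round the work are solid. World frame = base frame: x ahead of the robot, y to its left, z up, the work surface at z = 0. Lengths are in m, angles in degrees, forces in N, time in s.
With the tool pointing down it reaches from about 0.3 to 0.75 m from the base axis. Payload 8.5 kg.
Tool frame: the origin (TCP) lies midway between the tips of the shut fingers; the grasp point (between the pads) lies 19 mm behind it (env.hold_point_z is the distance from the TCP to the grasp point, in m); z points along the fingers, y is the line along which they close (so a half turn about z gives the same grasp; the last joint's range is limited). The gripper opens to 85 mm and grips with 20 to 120 N. Pads are 22 mm wide; open, the fingers measure 114 mm over their backs; the gripper's body (76 mm by 85 mm) begins 54 mm behind the grasp point. The pads swing forward as they close: fully open they stand 13 mm farther back than shut.
Start: joints at [-89.456, 21.807, 74.336, -0, 83.858, -12.336], TCP at [0.123, -0.536, 0.231] pointing down, gripper open.
Joint ranges: [-178.18, 178.18], [-50.72, 133.34], [12.68, 142.11], [-81.47, 261.47], [9.98, 163.14], [-165.26, 165.26]. Speed limits (degrees/s): [136.94, 136.94, 180, 180, 180, 180].

INTERFACE

Orientations are given as a 3x3 rotation matrix whose columns are the frame's x, y, z axes.
In Python, from rig import observe, get_image, camera_info, env gives the robot as it stands.
- The arm moves only by the tool drive_tool, never from a script. Its arguments are lists of equal length, an entry for each row: "offset": the shift along the tool's x, y, z in units of 40 mm (1.0 is 40 mm), a list of three; "turn": the turn, a rotation vector about the tool's x, y, z in units of 6 degrees (1.0 is 6 degrees), a list of three; "hand": the opening, from 0 (shut) to 1 (fully open). A call has exactly 10 rows; each row shifts and turns the commanded pose from where the row before left it, along the tool's axes as they then stand; what a row does not reach is not made up. A row lasts 1/8 s, in which the tool goes at most 62.5 mm and 10.7 degrees, less where a joint would pass 70% of its speed; a pose out of reach is approached as far as the arm can. A call is refused whole if a number of a shift passes 1 or a number of a turn 1, either way. A call with a gripper value outside its range is refused whole. The fingers move at their own pace and stop on an object; "newtons" is the grip in N (left out, the last holds). Time passes only in rows, so rows that do not move let the fingers close, or fill a call up. It gives the time, the measured TCP pose, the force, the opening and the grip force at its end, in the units of the state.
- observe(): the state, without advancing time (a new reading comes with each control period).
- get_image(name): name is "scene" or "top"; returns the picture (480x640x3 uint8, blue, green, red); there is no depth.
- camera_info(name): a dict with "fx", "fy", "cx", "cy" (pixels), "world_to_cam" (4x4, takes a point from world to camera coordinates). Camera axes: x right, y down, z forward; pixel columns grow to the right and rows downward; lengths in m; the calibration is good to about 2 mm. A picture is of the moment at which its call begins. camera_info takes no time and is no camera call.
- env.close_job(): hands the job in; it is judged then, once.
The state is a dict: "time_s": time; "q": joint angles; "qvel": joint speeds; "joint_efforts": joint torques, N m; "position": TCP position; "tool_rot": TCP orientation; "ft_force": force on the tool from outside, world axes, zero at the start; "wrist_torque": the same for the moment, N m; "grip_width": finger opening in m; "gripper_force": force on a finger pad.
Only numpy, scipy, OpenCV 4.12 (cv2) and the standard library are available. Lean on these libraries where they do the work, as an engineer would, in place of code of your own. Each camera call takes 0.05 s, during which the arm holds its last target. There are 200 camera calls.

## Working session

There is one attempt and no reset: what is moved stays moved. The work goes in short steps, Python scripts to look and compute and a tool call to move; the robot and the scene stay as the last step left them, time stands still between calls to the robot, and variables do not carry over. Pictures are saved under pics/ and viewed, at most 10 in all, crops included, and the job is handed in when it is done.

Besides the shell and the picture viewer there is one more tool, called after "Request:" as name(argument=value, ...), one argument or row to a line, values as JSON. drive_tool: Moves the arm, as the interface text tells. Its arguments: {"type":"object","properties":{"offset":{"type":"array"},"turn":{"type":"array"},"hand":{"type":"array"},"newtons":{"type":"number"}},"required":["offset","turn","hand"]}

```bash
ls; mkdir -p pics
python3 - <<'E'
from rig import observe,get_image,camera_info,env
import cv2,numpy as np
for n in("scene","top"):
    cv2.imwrite(f"pics/{n}0.png",get_image(n)); c=camera_info(n)
    print(n,c["fx"],c["fy"],c["cx"],c["cy"]); print(np.round(c["world_to_cam"],4).tolist())
s=observe(); print(s); print(env.hold_point_z)
E
```

```text
pics
scene 617.2486879527258 617.2486879527258 319.1473543368787 239.6086513751455
[[0.9896, -0.143, -0.0177, -0.5365], [-0.126, -0.799, -0.588, 0.1576], [0.07, 0.5841, -0.8086, 1.4029], [0.0, 0.0, 0.0, 1.0]]
top 528.6785977431325 528.6785977431325 328.1798004691983 238.67474858955455
[[0.0193, -0.9998, -0.0072, 0.0316], [-0.9965, -0.0187, -0.0809, 0.5575], [0.0808, 0.0088, -0.9967, 1.4743], [0.0, 0.0, 0.0, 1.0]]
{'time_s': 0.1, 'q': array([-8.94570053e+01,  2.18365551e+01,  7.43772044e+01,  6.71167953e-04,
        8.38574275e+01, -1.23356091e+01]), 'qvel': array([ 0.07888712, -0.10271876, -0.08979486,  0.07629846, -0.08427937,
        0.00680552]), 'joint_efforts': array([ 5.30874997e-03, -4.49221087e+01, -2.31659281e+01, -9.40245991e-05,
        3.65709180e-03, -3.30693425e-06]), 'position': array([ 0.1225873 , -0.53591271,  0.23079778]), 'tool_rot': array([[ 9.74844777e-01,  2.22884862e-01, -1.28229502e-07],
       [ 2.22884690e-01, -9.74844024e-01,  1.24250083e-03],
       [ 2.76809621e-04, -1.21127402e-03, -9.99999228e-01]]), 'ft_force': array([ 0.35682107,  0.4128079 , -0.67375368]), 'wrist_torque': array([0.03406425, 0.07172112, 0.030527  ]), 'gripper_force': 0.0, 'grip_width': 0.08538055855285166}
0.0187
```

View pics/scene0.png

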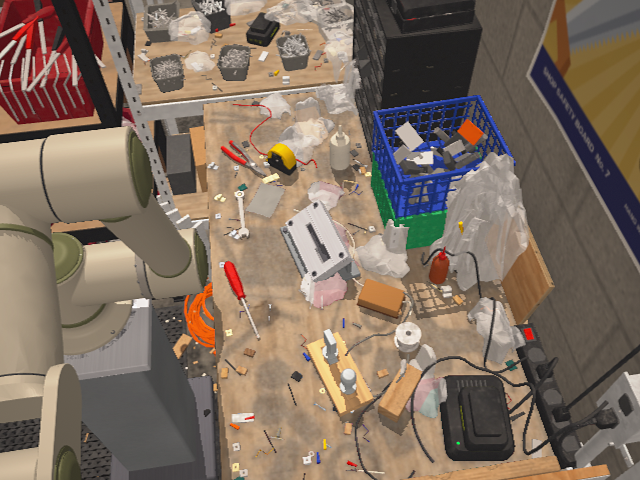

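View pics/top0.png

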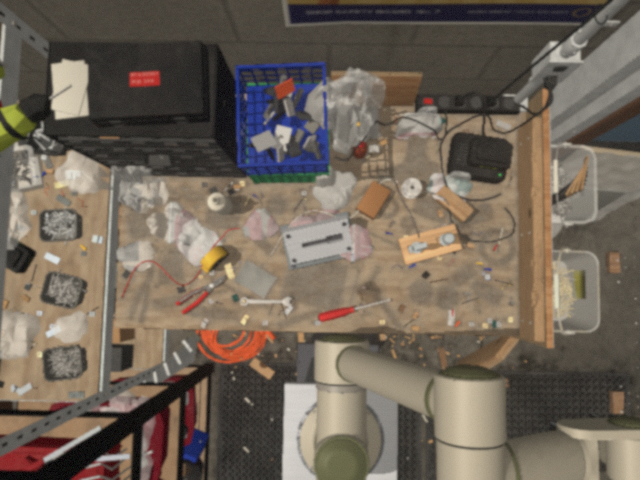

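The scene view shows the stand around (338,375), with the wing stud at (331,345) and the knob stud at (348,380). The block is around (318,240). The top view has the block at (319,241) and the stand at (430,244). I'll zoom in on both.

Run:
```python
import cv2,numpy as np
s=cv2.imread("pics/scene0.png");t=cv2.imread("pics/top0.png")
r=lambda i,x,y:cv2.resize(i[y:y+75,x:x+100] if 0 else i[y:y+100,x:x+133],(400,300),interpolation=cv2.INTER_CUBIC)
a=np.hstack([r(s,255,190),r(s,275,325)]);b=np.hstack([r(t,255,190),r(t,365,195)])
cv2.imwrite("pics/crop1.png",np.vstack([a,b]))
```

```text
(no output)
```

View pics/crop1.png

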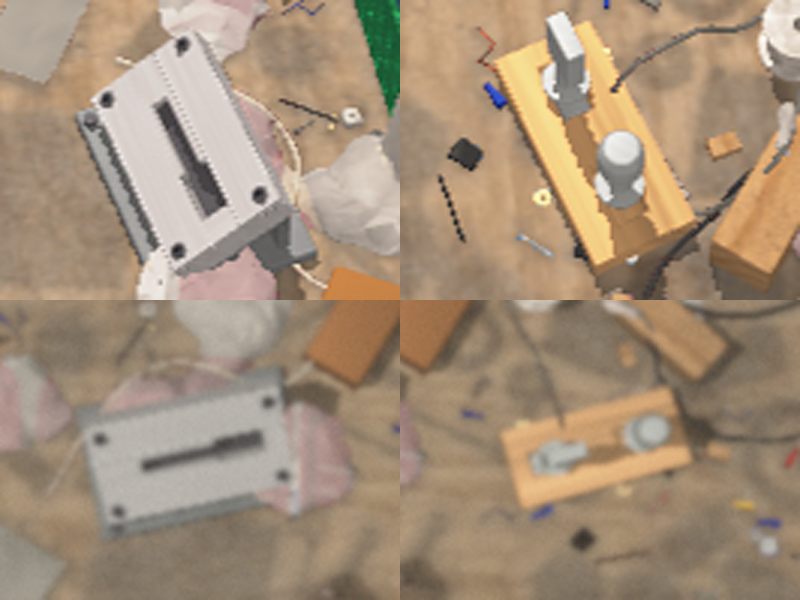

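```bash
cat > h.py <<'E'
import cv2,numpy as np
from rig import camera_info
C={n:camera_info(n) for n in("scene","top")}
K=lambda n:np.array([[C[n]["fx"],0,C[n]["cx"]],[0,C[n]["fy"],C[n]["cy"]],[0,0,1]])
W=lambda n:np.array(C[n]["world_to_cam"])
P=lambda n:K(n)@W(n)[:3]
def tri(a,b):
    X=cv2.triangulatePoints(P("scene"),P("top"),np.float64(a).T,np.float64(b).T);return (X[:3]/X[3]).T
def ray(n,uv,z):
    w=np.linalg.inv(W(n));o=w[:3,3];d=(w[:3,:3]@np.linalg.inv(K(n))@np.c_[uv,np.ones(len(uv))].T).T
    return o+d*((z-o[2])/d[:,2])[:,None]
def proj(n,X):
    p=(P(n)@np.c_[X,np.ones(len(X))].T).T;return p[:,:2]/p[:,2:]
E
python3 - <<'E'
from h import *
np.set_printoptions(precision=4,suppress=True)
s=cv2.imread("pics/scene0.png");t=cv2.imread("pics/top0.png")
def dark(im,c,r=4):
    x,y=np.round(c).astype(int);g=cv2.cvtColor(im,6)[y-r:y+r+1,x-r:x+r+1].astype(float)
    w=np.clip(np.median(g)-20-g,0,None);Y,X=np.mgrid[-r:r+1,-r:r+1]
    return [x+(w*X).sum()/w.sum(),y+(w*Y).sum()/w.sum()]
cs=lambda L,x,y:np.array([[x+a/3.008-.3,y+b/3-.3] for a,b in L])
# screws ordered: y+x+ , y+x-, y-x-, y-x+
A=np.array([dark(s,c) for c in cs([(182,44),(106,99),(178,250),(260,194)],255,190)])
B=np.array([dark(t,c) for c in cs([(100,139),(118,211),(283,175),(268,102)],255,190)])
X=tri(A,B);print("screws",A,B,X,X.mean(0))
xa=(X[0]+X[3]-X[1]-X[2]);ya=X[0]+X[1]-X[2]-X[3]
print("len",np.linalg.norm(xa)/2,np.linalg.norm(ya)/2,"slope",np.degrees(np.arcsin(xa[2]/np.linalg.norm(xa))),"yaws",np.degrees(np.arctan2(xa[1],xa[0])),np.degrees(np.arctan2(-ya[0],ya[1])), ya[2]/np.linalg.norm(ya))
# stand corners: x- y+, x+y+, x+y-, x-y-
A=cs([(95,62),(185,22),(295,220),(197,270)],275,325);B=cs([(122,206),(101,133),(269,88),(292,160)],365,195)
for Y in(tri(A,B),ray("scene",A,.02),ray("top",B,.02)):
    ya=Y[0]+Y[1]-Y[2]-Y[3];xa=Y[1]+Y[2]-Y[0]-Y[3]
    print("stand",Y.mean(0),np.linalg.norm(xa)/2,np.linalg.norm(ya)/2,np.degrees(np.arctan2(-ya[0],ya[1])))
    print(" pocket+",Y.mean(0)+.042*ya/np.linalg.norm(ya))
a=cs([(166,32)],275,325);b=cs([(167,150)],365,195);print("wing",tri(a,b),ray("scene",a,.1),ray("top",b,.1))
# slot ends on face: closed end, window end
a=cs([(163,103),(213,213)],255,190);b=cs([(142,166),(263,138)],255,190);print("slot",tri(a,b))
E
```

```text
screws [[314.9762 204.5752]
 [289.9304 222.9208]
 [313.8705 273.4698]
 [340.9276 254.6724]] [[287.8619 236.0373]
 [294.1742 260.6601]
 [348.6699 248.167 ]
 [344.48   223.314 ]] [[ 0.5561  0.1514  0.0845]
 [ 0.4918  0.1353  0.0468]
 [ 0.529  -0.0155  0.0458]
 [ 0.5932 -0.0018  0.0865]] [0.5426 0.0674 0.0659]
len 0.07673706082794303 0.1564309085908987 slope 30.739623915911945 yaws 13.058689758861792 13.736480898206098 -0.0033744583103556217
stand [ 0.5478 -0.2459  0.0198] 0.07200551880488482 0.16572646820759512 16.56631034613346
 pocket+ [ 0.5358 -0.2056  0.0201]
stand [ 0.5472 -0.2459  0.02  ] 0.07306792425112223 0.16629396866424567 16.799243057822064
 pocket+ [ 0.5351 -0.2057  0.02  ]
stand [ 0.5485 -0.2458  0.02  ] 0.07134069471048396 0.16517479687245828 16.182822745275182
 pocket+ [ 0.5368 -0.2055  0.02  ]
wing [[ 0.5372 -0.2045  0.1049]] [[ 0.5365 -0.202   0.1   ]] [[ 0.539  -0.2053  0.1   ]]
slot [[0.535  0.114  0.061 ]
 [0.5601 0.0036 0.0627]]
```

The crops show the block's four screws, the slot with its window at the robot's right end, and the wing stud in the +y pocket. The block has slope 30.7°, yaw 13.4°, origin (0.553, 0.070, 0.046), and a slot length of 113 mm against 115 expected. The stand measures 72x166 mm with yaw 16.5°. The wing is at about (0.537, -0.205). These all agree with the given sizes, so I'll move.

Request:
drive_tool(
  offset=[
    [1, -0.5, 0],
    [1, -0.5, 0],
    [1, -0.5, 0],
    [1, -0.5, 0],
    [1, -0.5, 0],
    [1, -0.5, 0],
    [1, -0.5, 0],
    [1, -0.5, 0],
    [1, -0.5, 0],
    [1, -0.5, 0],
  ],
  turn=[
    [0, 0, 0],
    [0, 0, 0],
    [0, 0, 0],
    [0, 0, 0],
    [0, 0, 0],
    [0, 0, 0],
    [0, 0, 0],
    [0, 0, 0],
    [0, 0, 0],
    [0, 0, 0],
  ],
  hand=[1, 1, 1, 1, 1, 1, 1, 1, 1, 1],
)

```text
time_s: 1.35
position: [0.4689, -0.2508, 0.2311]
tool_rot: [[0.975, 0.223, -0.001], [0.223, -0.975, 0.0], [-0.0, -0.0, -1.0]]
ft_force: [0.5, -1.7, -0.0]
grip_width: 0.0855
gripper_force: 0.0
```

Request:
drive_tool(
  offset=[
    [0, 0, 0],
    [0, 0, 0],
    [0, 0, 0],
    [0, 0, 0],
    [0, 0, 0],
    [0, 0, 0],
    [0, 0, 0],
    [0, 0, 0],
    [0, 0, 0],
    [0, 0, 0],
  ],
  turn=[
    [0, 0, -1],
    [0, 0, -1],
    [0, 0, -1],
    [0, 0, -1],
    [0, 0, -1],
    [0, 0, -1],
    [0, 0, -1],
    [0, 0, -1],
    [0, 0, -1],
    [0, 0, -1],
  ],
  hand=[1, 1, 1, 1, 1, 1, 1, 1, 1, 1],
)

```text
time_s: 2.6
position: [0.4678, -0.2519, 0.231]
tool_rot: [[0.291, 0.957, -0.001], [0.957, -0.291, 0.001], [0.0, -0.001, -1.0]]
ft_force: [-0.2, -0.1, 0.0]
grip_width: 0.0854
gripper_force: 0.0
```

Request:
drive_tool(
  offset=[
    [0, 0, 0],
    [0, 0, 0],
    [0, 0, 0],
    [0, 0, 0],
    [0, 0, 0],
    [0, 0, 0],
    [0, 0, 0],
    [0, 0, 0],
    [0, 0, 0],
    [0, 0, 0],
  ],
  turn=[
    [0, 0, -1],
    [0, 0, -1],
    [0, 0, -1],
    [0, 0, -1],
    [0, 0, -1],
    [0, 0, -0.6],
    [0, 0, 0],
    [0, 0, 0],
    [0, 0, 0],
    [0, 0, 0],
  ],
  hand=[1, 1, 1, 1, 1, 1, 1, 1, 1, 1],
)

```text
time_s: 3.85
position: [0.4679, -0.252, 0.2313]
tool_rot: [[-0.283, 0.959, -0.0], [0.959, 0.283, 0.0], [0.0, -0.0, -1.0]]
ft_force: [0.0, -0.2, 0.1]
grip_width: 0.0853
gripper_force: 0.0
```

```bash
cat > g.py <<'E'
import sys,numpy as np
from scipy.spatial.transform import Rotation as R
from rig import observe
np.set_printoptions(precision=4,suppress=True)
O=np.array([.553,.070,.046]);yaw=13.4
B=R.from_euler('ZY',[yaw,-30],degrees=True).as_matrix()  # block axes
def tool(ry):  # tool z=-block z, tool y at angle ry (deg, in block xy) from block x
    c,s=np.cos(np.radians(ry)),np.sin(np.radians(ry))
    return B@np.column_stack([[-s,c,0],[c,s,0],[0,0,-1]])
def go(p,T):
    s=observe();r=s["tool_rot"]
    print("t",s["time_s"],"q",s["q"],"F",s["ft_force"],"M",s["wrist_torque"],"w",s["grip_width"],s["gripper_force"])
    print("offset units",r.T@(np.asarray(p)-s["position"])/.04,"turn units",np.degrees(R.from_matrix(r.T@T).as_rotvec())/6)
    print("pos",s["position"],"in block mm",B.T@(s["position"]-O)*1e3)
def stand(y=16.5):
    c,s=np.cos(np.radians(y)),np.sin(np.radians(y));return np.column_stack([[-s,c,0],[c,s,0],[0,0,-1]])
E
python3 -c "
from g import *
print(B);go([.537,-.205,.15],stand())"
```

```text
[[ 0.8424 -0.2317 -0.4864]
 [ 0.2007  0.9728 -0.1159]
 [ 0.5     0.      0.866 ]]
t 3.85 q [-41.0768  19.9471  77.2564   0.0004  82.8002 -57.5364] F [ 0.0287 -0.1979  0.0957] M [-0.0413  0.0401 -0.0361] w 0.08532759336005769 0.0
offset units [0.6376 1.9887 2.0325] turn units [-0.0003 -0.0006 -0.0067]
pos [ 0.4679 -0.252   0.2313] in block mm [ -43.6327 -293.5253  239.1605]
```

Request:
drive_tool(
  offset=[
    [0.2, 0.5, 0],
    [0.2, 0.5, 0],
    [0.2, 0.5, 0],
    [0.04, 0.49, 0],
    [0, 0, 0.5],
    [0, 0, 0.5],
    [0, 0, 0.5],
    [0, 0, 0.5],
    [0, 0, 0],
    [0, 0, 0],
  ],
  turn=[
    [0, 0, 0],
    [0, 0, 0],
    [0, 0, 0],
    [0, 0, 0],
    [0, 0, 0],
    [0, 0, 0],
    [0, 0, 0],
    [0, 0, 0],
    [0, 0, 0],
    [0, 0, 0],
  ],
  hand=[1, 1, 1, 1, 1, 1, 1, 1, 1, 1],
)

```text
time_s: 5.1
position: [0.5374, -0.2051, 0.1522]
tool_rot: [[-0.284, 0.959, 0.001], [0.959, 0.284, -0.001], [-0.001, 0.001, -1.0]]
ft_force: [-1.0, 0.1, 0.4]
grip_width: 0.0856
gripper_force: 0.0
```

Run:
```python
from rig import get_image
from g import *
import cv2
s=get_image("scene");t=get_image("top")
cv2.imwrite("pics/s1.png",s);cv2.imwrite("pics/t1.png",t)
r=lambda i,x,y:cv2.resize(i[y:y+100,x:x+100],(400,400),interpolation=cv2.INTER_CUBIC)
cv2.imwrite("pics/c2.png",np.hstack([r(s,280,290),r(t,375,190)]))
go([.537,-.205,.064],stand())
```

```text
t 5.2 q [-32.6768  28.0813  77.6351   0.001   74.1836 -49.1535] F [ 0.2111  0.0509 -0.5186] M [ 0.0045 -0.0474  0.0162] w 0.08567897962610098 0.0
offset units [ 0.0078 -0.0111  2.2075] turn units [ 0.011   0.0125 -0.0039]
pos [ 0.5374 -0.2051  0.1523] in block mm [ -15.2154 -263.9814  131.5299]
```

View pics/c2.png

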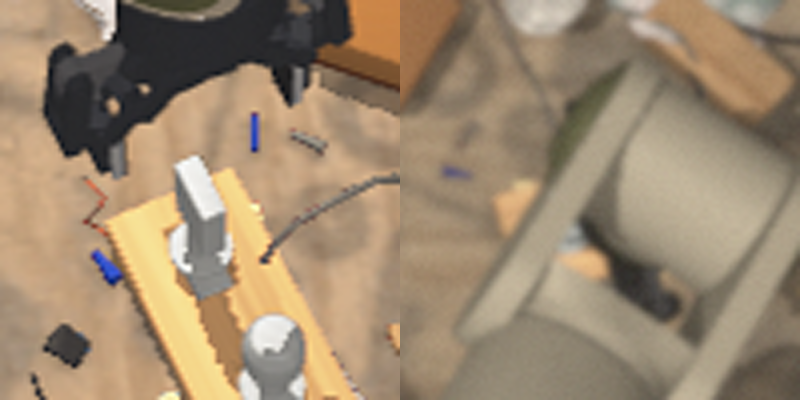

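In the left crop the wing (200,185) stands between the open fingers, which are at about (115,150) and (293,90). I'll descend and grip.

Request:
drive_tool(
  offset=[
    [0, 0, 0.5],
    [0, 0, 0.5],
    [0, 0, 0.5],
    [0, 0, 0.4],
    [0, 0, 0.3],
    [0, 0, 0],
    [0, 0, 0],
    [0, 0, 0],
    [0, 0, 0],
    [0, 0, 0],
  ],
  turn=[
    [0, 0, 0],
    [0, 0, 0],
    [0, 0, 0],
    [0, 0, 0],
    [0, 0, 0],
    [0, 0, 0],
    [0, 0, 0],
    [0, 0, 0],
    [0, 0, 0],
    [0, 0, 0],
  ],
  hand=[1, 1, 1, 1, 1, 1, 0.5, 0.3, 0.2, 0.1],
  newtons=40,
)

```text
time_s: 6.45
position: [0.5371, -0.2049, 0.0635]
tool_rot: [[-0.284, 0.959, 0.0], [0.959, 0.284, -0.0], [-0.0, 0.0, -1.0]]
ft_force: [-1.7, 0.4, 5.0]
grip_width: 0.0134
gripper_force: 43.2
```

Request:
drive_tool(
  offset=[
    [0, 0, 0],
    [0, 0, 0],
    [0, 0, 0],
    [0, 0, 0],
    [0, 0, 0],
    [0, 0, 0],
    [0, 0, 0],
    [0, 0, 0],
    [0, 0, 0],
    [0, 0, 0],
  ],
  turn=[
    [0, 0, 0],
    [0, 0, 0],
    [0, 0, 0],
    [0, 0, 0],
    [0, 0, 0],
    [0, 0, 0],
    [0, 0, 0],
    [0, 0, 0],
    [0, 0, 0],
    [0, 0, 0],
  ],
  hand=[0, 0, 0, 0, 0, 0, 0, 0, 0, 0],
  newtons=70,
)

```text
time_s: 7.7
position: [0.5371, -0.205, 0.0636]
tool_rot: [[-0.284, 0.959, 0.0], [0.959, 0.284, -0.0], [-0.0, 0.0, -1.0]]
ft_force: [-0.3, -0.3, 5.5]
grip_width: 0.0129
gripper_force: 69.0
```

```bash
python3 -c "
from g import *
go([.537,-.205,.22],stand())"
```

```text
t 7.7 q [-32.6795  33.9705  83.7717  -0.0047  62.2339 -49.1596] F [-0.2988 -0.3046  5.5278] M [0.0689 0.2803 0.008 ] w 0.012861925334253232 68.9793348312378
offset units [-0.0015 -0.0018 -3.9106] turn units [ 0.0021  0.0035 -0.0029]
pos [ 0.5371 -0.205   0.0636] in block mm [ -59.7914 -263.7968   54.8148]
```

Request:
drive_tool(
  offset=[
    [0, 0, -0.2],
    [0, 0, -0.3],
    [0, 0, -0.4],
    [0, 0, -0.5],
    [0, 0, -0.5],
    [0, 0, -0.5],
    [0, 0, -0.5],
    [0, 0, -0.5],
    [0, 0, -0.5],
    [0, 0, 0],
  ],
  turn=[
    [0, 0, 0],
    [0, 0, 0],
    [0, 0, 0],
    [0, 0, 0],
    [0, 0, 0],
    [0, 0, 0],
    [0, 0, 0],
    [0, 0, 0],
    [0, 0, 0],
    [0, 0, 0],
  ],
  hand=[0, 0, 0, 0, 0, 0, 0, 0, 0, 0],
)

```text
time_s: 8.95
position: [0.5374, -0.2051, 0.221]
tool_rot: [[-0.284, 0.959, 0.003], [0.959, 0.284, -0.002], [-0.003, 0.002, -1.0]]
ft_force: [0.3, 0.7, -1.1]
grip_width: 0.0128
gripper_force: 68.3
```

Run:
```python
from g import *
T=tool(0);p=O+B@np.array([0,-.045,.120]);print("target",p,T)
go(p,T)
```

```text
target [0.5051 0.0123 0.1499] [[-0.2317  0.8424  0.4864]
 [ 0.9728  0.2007  0.1159]
 [ 0.      0.5    -0.866 ]]
t 8.95 q [-32.6736  24.6868  71.4049   0.0021  83.7171 -49.1588] F [ 0.2673  0.7255 -1.0651] M [ 0.0072 -0.0234  0.0507] w 0.012805800921645391 68.25463056564331
offset units [5.445  0.7628 1.7642] turn units [-4.977  -0.1118  0.5084]
pos [ 0.5374 -0.2051  0.221 ] in block mm [  19.1447 -263.9598  190.9819]
```

Request:
drive_tool(
  offset=[
    [0.5, 0, 0],
    [0.6, 0, 0],
    [0.6, 0, 0],
    [0.6, 0, 0],
    [0.6, 0, 0],
    [0.6, 0, 0],
    [0.6, 0, 0],
    [0.6, 0, 0],
    [0.6, 0, 0],
    [0, 0, 0],
  ],
  turn=[
    [-0.5, 0, 0],
    [-0.5, 0, 0],
    [-0.5, 0, 0],
    [-0.5, 0, 0],
    [-0.5, 0, 0],
    [-0.5, 0, 0.1],
    [-0.5, 0, 0.1],
    [-0.5, 0, 0.1],
    [-0.5, 0, 0.1],
    [-0.5, 0, 0.1],
  ],
  hand=[0, 0, 0, 0, 0, 0, 0, 0, 0, 0],
)

```text
time_s: 10.2
position: [0.4771, 0.0004, 0.2191]
tool_rot: [[-0.238, 0.844, 0.481], [0.971, 0.196, 0.137], [0.021, 0.5, -0.866]]
ft_force: [1.1, 0.5, -1.1]
grip_width: 0.013
gripper_force: 68.5
```

Run:
```python
from g import *
T=tool(0);p=O+B@np.array([0,-.045,.120])
go(p,T)
```

```text
t 10.2 q [-24.9725   4.8418 106.4216  26.0322  48.1952 -52.4523] F [ 1.0705  0.4793 -1.0628] M [-0.1291  0.337   0.0234] w 0.013010766396114848 68.45581412315369
offset units [ 0.087 -0.215  1.875] turn units [-0.0028 -0.2066 -0.0437]
pos [0.4771 0.0004 0.2191] in block mm [  8.6032 -50.143  194.9061]
```

Request:
drive_tool(
  offset=[
    [0.1, -0.2, 0],
    [0, 0, 0.3],
    [0, 0, 0.4],
    [0, 0, 0.4],
    [0, 0, 0.4],
    [0, 0, 0.3],
    [0, 0, 0],
    [0, 0, 0],
    [0, 0, 0],
    [0, 0, 0],
  ],
  turn=[
    [0, -0.2, -0.04],
    [0, 0, 0],
    [0, 0, 0],
    [0, 0, 0],
    [0, 0, 0],
    [0, 0, 0],
    [0, 0, 0],
    [0, 0, 0],
    [0, 0, 0],
    [0, 0, 0],
  ],
  hand=[0, 0, 0, 0, 0, 0, 0, 0, 0, 0],
)

```text
time_s: 11.45
position: [0.5056, 0.0093, 0.1539]
tool_rot: [[-0.23, 0.843, 0.487], [0.973, 0.2, 0.115], [-0.001, 0.5, -0.866]]
ft_force: [-0.5, 0.7, -1.3]
grip_width: 0.0134
gripper_force: 68.5
```

Run:
```python
from g import *
from rig import get_image
from h import proj
import cv2
s=get_image("scene");t=get_image("top");cv2.imwrite("pics/s3.png",s);cv2.imwrite("pics/t3.png",t)
r=lambda i,x,y:cv2.resize(i[y:y+90,x:x+80],(400,450),interpolation=cv2.INTER_CUBIC)
cv2.imwrite("pics/c3.png",np.hstack([r(s,275,195),r(t,285,195)]))
T=tool(0);p=O+B@np.array([0,-.045,.120])
go(p,T)
# predicted pixels of stud head corners & collar centre & window corners, from tool pose
st=observe();r=st["tool_rot"];o=st["position"]+r@[0,0,.0556]
X=[o+r@[sx*.02,sy*.01,0] for sx,sy in((1,1),(1,-1),(-1,-1),(-1,1))]+[o-r@[0,0,.0245]]
W=[O+B@np.array([x,y,.018]) for x,y in((.0125,-.068),(-.0125,-.068),(-.0125,-.022),(.0125,-.022),(0,.0475))]
for n in("scene","top"): 
    off={"scene":(275,195),"top":(285,195)}[n]
    print(n,"head",((proj(n,X)-off)*5).round().tolist(),"win",((proj(n,W)-off)*5).round().tolist())
```

```text
t 11.55 q [-21.0145  13.2053 109.5028  29.1153  35.3584 -55.0471] F [ 0.9395 -0.2111 -1.6761] M [-0.0411  0.3864 -0.0542] w 0.01335463942942049 68.47594499588013
offset units [ 0.0754 -0.0431  0.0856] turn units [-0.0013  0.011  -0.009 ]
pos [0.5055 0.0093 0.1538] in block mm [  1.7221 -48.0148 123.4292]
scene head [[192.0, 212.0], [156.0, 238.0], [188.0, 306.0], [225.0, 281.0], [163.0, 239.0]] win [[279.0, 317.0], [235.0, 348.0], [198.0, 271.0], [241.0, 240.0], [165.0, 145.0]]
top head [[223.0, 243.0], [230.0, 276.0], [303.0, 260.0], [297.0, 228.0], [269.0, 272.0]] win [[285.0, 188.0], [293.0, 228.0], [212.0, 246.0], [203.0, 206.0], [84.0, 253.0]]
```

View pics/c3.png

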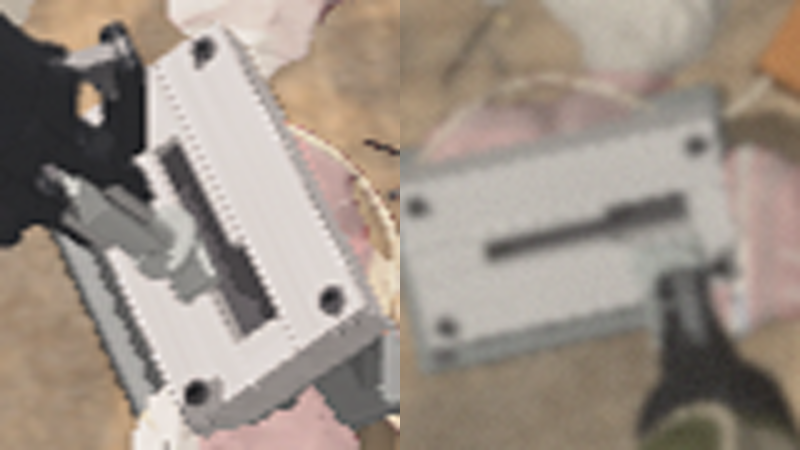

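The block overlay agrees with the picture to about 1 mm: window corners near (277,318) and (240,240), closed end near (170,145). The head end near (213,268)/(184,300) is slightly off the prediction, so I'll zoom in on it.

Run:
```python
import cv2,numpy as np
s=cv2.imread("pics/s3.png")
i=s[222:267,280:340]; i=cv2.resize(i,(780,585),interpolation=cv2.INTER_CUBIC)  # 13x
i=cv2.convertScaleAbs(i,alpha=1.5,beta=-60)
L=lambda P,c:cv2.polylines(i,[np.int32([( (x/5+275-280+.5)*13,(y/5+195-222+.5)*13) for x,y in P])],True,c,1)
L([(192,212),(156,238),(188,306),(225,281)],(0,0,255)); L([(279,317),(235,348),(198,271),(241,240)],(0,200,0))
cv2.imwrite("pics/c4.png",i)
```

```text
(no output)
```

View pics/c4.png

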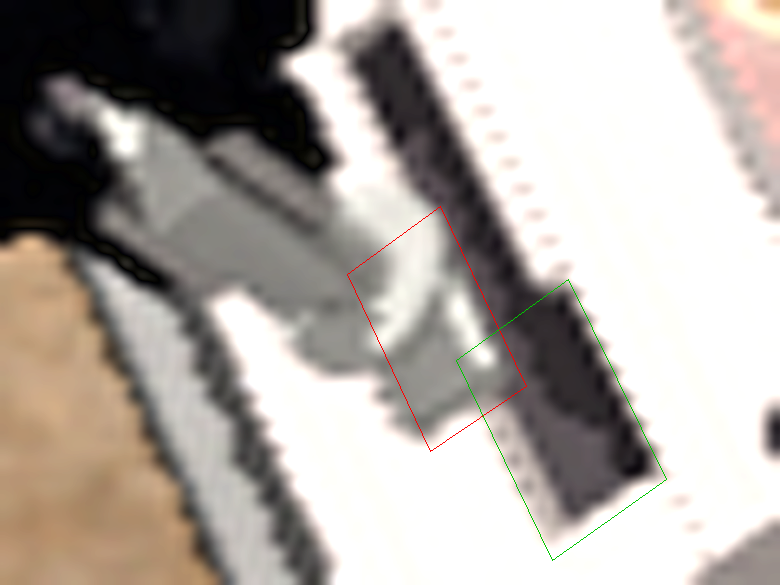

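Both the head end and the window edge sit about 2 mm off their predictions in the same direction, which is a shared camera bias. The relative offset is therefore near nominal. I'll lower to just above the face and compare them directly.

Request:
drive_tool(
  offset=[
    [0.08, -0.04, 0],
    [0, 0, 0.3],
    [0, 0, 0.3],
    [0, 0, 0.3],
    [0, 0, 0.18],
    [0, 0, 0],
    [0, 0, 0],
    [0, 0, 0],
    [0, 0, 0],
    [0, 0, 0],
  ],
  turn=[
    [0, 0, 0],
    [0, 0, 0],
    [0, 0, 0],
    [0, 0, 0],
    [0, 0, 0],
    [0, 0, 0],
    [0, 0, 0],
    [0, 0, 0],
    [0, 0, 0],
    [0, 0, 0],
  ],
  hand=[0, 0, 0, 0, 0, 0, 0, 0, 0, 0],
)

```text
time_s: 12.8
position: [0.5245, 0.0171, 0.1155]
tool_rot: [[-0.23, 0.843, 0.486], [0.973, 0.2, 0.115], [-0.0, 0.5, -0.866]]
ft_force: [-0.7, 0.4, -0.9]
grip_width: 0.0132
gripper_force: 68.5
```

Run:
```python
from g import *
from rig import get_image
from h import proj
import cv2
s=get_image("scene");cv2.imwrite("pics/s5.png",s)
go(O+B@np.array([0,-.045,.0556]),tool(0))
st=observe();r=st["tool_rot"];o=st["position"]+r@[0,0,.0556]
X=[o+r@[sx*.02,sy*.01,0] for sx,sy in((1,1),(1,-1),(-1,-1),(-1,1))]
W=[O+B@np.array([x,y,.018]) for x,y in((.0125,-.068),(-.0125,-.068),(-.0125,-.022),(.0125,-.022))]
i=cv2.resize(s[222:267,290:350],(780,585),interpolation=cv2.INTER_CUBIC)
for Q,c in((X,(0,0,255)),(W,(0,200,0))):
    cv2.polylines(i,[np.int32((proj("scene",Q)-[290,222]+.5)*13)],True,c,1)
cv2.imwrite("pics/c5.png",i)
```

```text
t 12.85 q [-18.8937  18.7866 110.0262  33.0019  29.2535 -58.1691] F [-0.1125 -0.5487 -1.6267] M [-0.0336  0.3796  0.0582] w 0.013488099710169382 68.48542928695679
offset units [-0.0039 -0.0013  0.6129] turn units [-0.0029  0.0093 -0.0098]
pos [0.5245 0.0171 0.1154] in block mm [  0.0608 -44.8185  80.1168]
```

View pics/c5.png

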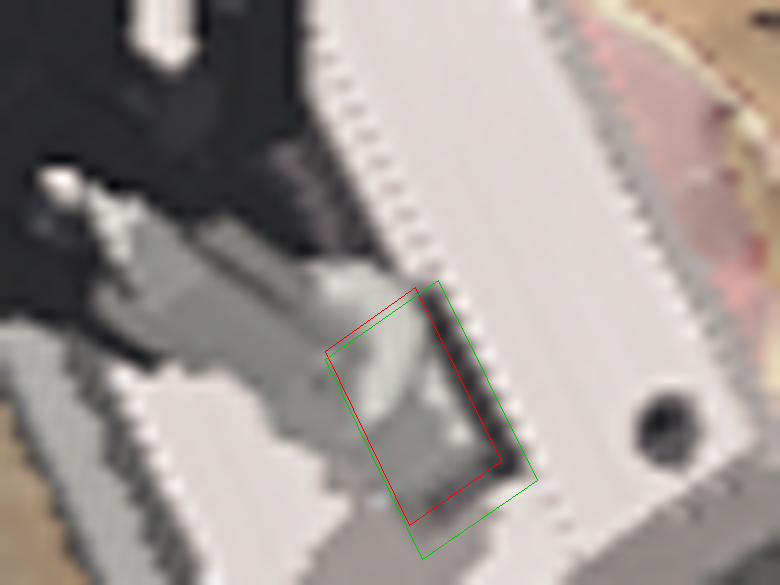

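Run:
```python
from h import *
from g import O,B
s=cv2.imread("pics/s5.png");g=cv2.cvtColor(s,6).astype(np.float32)
# sample on face plane in block coords: along y for several x, and along x for several y
def samp(pts):
    p=proj("scene",[O+B@np.array([x,y,.018]) for x,y in pts]).astype(np.float32)
    return cv2.remap(g,p[:,0].reshape(1,-1),p[:,1].reshape(1,-1),cv2.INTER_LINEAR)[0].astype(int)
ys=np.arange(-72,-50,1)
print("y   ",ys.tolist())
for x in(-9,-6,-3,0,3,6,9): print(x,samp([(x/1e3,y/1e3) for y in ys]).tolist())
xs=np.arange(-6,18,1);print("x   ",xs.tolist())
for y in(-60,-55,-50,-45,-40,-35,-30): print(y,samp([(x/1e3,y/1e3) for x in xs]).tolist())
```

```text
y    [-72, -71, -70, -69, -68, -67, -66, -65, -64, -63, -62, -61, -60, -59, -58, -57, -56, -55, -54, -53, -52, -51]
-9 [150, 150, 150, 150, 150, 149, 146, 136, 127, 119, 117, 116, 115, 114, 115, 117, 124, 129, 134, 137, 139, 139]
-6 [149, 151, 151, 151, 151, 142, 132, 121, 112, 102, 93, 88, 85, 90, 103, 116, 126, 133, 140, 143, 142, 141]
-3 [146, 148, 149, 150, 151, 150, 141, 127, 114, 105, 98, 96, 94, 95, 103, 115, 123, 130, 137, 143, 144, 142]
0 [179, 173, 168, 163, 156, 152, 147, 133, 118, 107, 101, 98, 100, 105, 111, 119, 125, 131, 136, 141, 145, 149]
3 [217, 206, 189, 173, 173, 181, 187, 164, 134, 110, 100, 97, 97, 101, 106, 113, 124, 136, 148, 169, 183, 195]
6 [217, 217, 214, 215, 221, 212, 196, 174, 132, 97, 72, 73, 72, 69, 84, 98, 111, 115, 122, 132, 131, 128]
9 [216, 216, 218, 218, 219, 216, 178, 131, 87, 75, 66, 64, 67, 66, 67, 69, 67, 64, 66, 65, 66, 67]
x    [-6, -5, -4, -3, -2, -1, 0, 1, 2, 3, 4, 5, 6, 7, 8, 9, 10, 11, 12, 13, 14, 15, 16, 17]
-60 [85, 86, 93, 94, 94, 96, 100, 101, 99, 97, 91, 81, 72, 67, 66, 67, 73, 84, 124, 168, 208, 222, 221, 217]
-55 [133, 132, 130, 130, 131, 131, 131, 133, 137, 136, 133, 129, 115, 93, 68, 64, 70, 89, 123, 157, 194, 212, 218, 217]
-50 [140, 141, 141, 141, 140, 141, 149, 163, 179, 184, 185, 166, 128, 92, 73, 65, 63, 96, 131, 166, 185, 208, 219, 217]
-45 [139, 139, 140, 140, 140, 141, 143, 149, 159, 166, 170, 149, 119, 90, 76, 67, 71, 108, 146, 175, 196, 215, 219, 217]
-40 [146, 141, 139, 136, 132, 141, 155, 170, 183, 193, 183, 152, 120, 93, 76, 64, 77, 107, 152, 187, 209, 226, 220, 217]
-35 [199, 194, 190, 189, 182, 172, 165, 165, 161, 151, 146, 136, 119, 93, 72, 65, 75, 99, 138, 184, 226, 229, 222, 218]
-30 [192, 194, 197, 202, 201, 202, 199, 193, 190, 181, 168, 155, 132, 98, 61, 63, 73, 86, 127, 171, 210, 223, 222, 217]
```

The window edges read y -64.7 (end) and x 12.5, and the head end reads within about 0.5 mm of the same bias. I'll nudge 0.5 mm in x and y and lower a little to feel for contact.

Request:
drive_tool(
  offset=[
    [0.0125, 0.0125, 0],
    [0, 0, 0.05],
    [0, 0, 0.05],
    [0, 0, 0.05],
    [0, 0, 0.03],
    [0, 0, 0.02],
    [0, 0, 0.02],
    [0, 0, 0],
    [0, 0, 0],
    [0, 0, 0],
  ],
  turn=[
    [0, 0, 0],
    [0, 0, 0],
    [0, 0, 0],
    [0, 0, 0],
    [0, 0, 0],
    [0, 0, 0],
    [0, 0, 0],
    [0, 0, 0],
    [0, 0, 0],
    [0, 0, 0],
  ],
  hand=[0, 0, 0, 0, 0, 0, 0, 0, 0, 0],
)

```text
time_s: 14.1
position: [0.5291, 0.0187, 0.108]
tool_rot: [[-0.23, 0.843, 0.486], [0.973, 0.2, 0.115], [-0.0, 0.5, -0.866]]
ft_force: [0.4, -0.2, -1.4]
grip_width: 0.0133
gripper_force: 68.5
```

```bash
cat >> g.py <<'E'
def st(p=(0,-.045,.0556),ry=0):
    go(O+B@np.array(p),tool(ry));print("F block",B.T@observe()["ft_force"])
E
python3 -c "
from g import *;st()"
```

```text
t 14.1 q [-18.4467  19.9569 109.9123  33.8094  28.1865 -58.773 ] F [ 0.3571 -0.2193 -1.4198] M [-0.0668  0.3557  0.0359] w 0.013310111759897695 68.48564386367798
offset units [-0.0166 -0.0129  0.3911] turn units [-0.0041  0.009  -0.0092]
pos [0.5291 0.0187 0.108 ] in block mm [  0.5242 -44.3224  71.2436]
F block [-0.4531 -0.2961 -1.3779]
```

Request:
drive_tool(
  offset=[
    [0, 0, 0.03],
    [0, 0, 0.03],
    [0, 0, 0.03],
    [0, 0, 0.03],
    [0, 0, 0.03],
    [0, 0, 0.03],
    [0, 0, 0],
    [0, 0, 0],
    [0, 0, 0],
    [0, 0, 0],
  ],
  turn=[
    [0, 0, 0],
    [0, 0, 0],
    [0, 0, 0],
    [0, 0, 0],
    [0, 0, 0],
    [0, 0, 0],
    [0, 0, 0],
    [0, 0, 0],
    [0, 0, 0],
    [0, 0, 0],
  ],
  hand=[0, 0, 0, 0, 0, 0, 0, 0, 0, 0],
)

```text
time_s: 15.35
position: [0.5326, 0.0196, 0.1017]
tool_rot: [[-0.23, 0.843, 0.486], [0.973, 0.2, 0.115], [-0.0, 0.5, -0.866]]
ft_force: [-0.4, 0.1, -1.1]
grip_width: 0.0133
gripper_force: 68.5
```

```bash
python3 -c "
from g import *;st()"
```

```text
t 15.35 q [-18.1676  20.9126 109.8475  34.6087  27.3311 -59.4668] F [-0.4298  0.1148 -1.1095] M [-0.0444  0.3173  0.0137] w 0.013254980280653243 68.4860372543335
offset units [-0.0167 -0.013   0.2107] turn units [-0.0041  0.0088 -0.0101]
pos [0.5326 0.0196 0.1017] in block mm [  0.5234 -44.323   64.0261]
F block [-0.8938  0.2113 -0.7651]
```

Request:
drive_tool(
  offset=[
    [0, 0, 0.03],
    [0, 0, 0.03],
    [0, 0, 0.03],
    [0, 0, 0.03],
    [0, 0, 0.02],
    [0, 0, 0.02],
    [0, 0, 0.01],
    [0, 0, 0.01],
    [0, 0, 0],
    [0, 0, 0],
  ],
  turn=[
    [0, 0, 0],
    [0, 0, 0],
    [0, 0, 0],
    [0, 0, 0],
    [0, 0, 0],
    [0, 0, 0],
    [0, 0, 0],
    [0, 0, 0],
    [0, 0, 0],
    [0, 0, 0],
  ],
  hand=[0, 0, 0, 0, 0, 0, 0, 0, 0, 0],
)

```text
time_s: 16.6
position: [0.5361, 0.0204, 0.0955]
tool_rot: [[-0.23, 0.843, 0.486], [0.973, 0.2, 0.115], [-0.0, 0.5, -0.866]]
ft_force: [-0.2, 0.2, -1.0]
grip_width: 0.0131
gripper_force: 68.5
```

```bash
python3 -c "
from g import *;st()"
```

```text
t 16.6 q [-17.8946  21.8646 109.7663  35.4408  26.5015 -60.2003] F [-0.2067  0.2368 -0.9573] M [-0.042   0.344  -0.0184] w 0.013077908947894814 68.48562955856323
offset units [-0.017  -0.0126  0.0309] turn units [-0.0043  0.0086 -0.0098]
pos [0.5361 0.0204 0.0955] in block mm [  0.5059 -44.3202  56.8339]
F block [-0.6053  0.2782 -0.756 ]
```

Request:
drive_tool(
  offset=[
    [0, 0, 0.01],
    [0, 0, 0.01],
    [0, 0, 0.01],
    [0, 0, 0.01],
    [0, 0, 0.01],
    [0, 0, 0],
    [0, 0, 0],
    [0, 0, 0],
    [0, 0, 0],
    [0, 0, 0],
  ],
  turn=[
    [0, 0, 0],
    [0, 0, 0],
    [0, 0, 0],
    [0, 0, 0],
    [0, 0, 0],
    [0, 0, 0],
    [0, 0, 0],
    [0, 0, 0],
    [0, 0, 0],
    [0, 0, 0],
  ],
  hand=[0, 0, 0, 0, 0, 0, 0, 0, 0, 0],
)

```text
time_s: 17.85
position: [0.5371, 0.0206, 0.0937]
tool_rot: [[-0.23, 0.843, 0.486], [0.973, 0.2, 0.115], [-0.0, 0.5, -0.866]]
ft_force: [0.1, 0.5, -1.7]
grip_width: 0.0127
gripper_force: 68.5
```

```bash
python3 -c "
from g import *;st()"
```

```text
t 17.85 q [-17.8189  22.1307 109.7371  35.6798  26.2739 -60.4092] F [ 0.1006  0.4968 -1.7142] M [-0.0717  0.3173 -0.0523] w 0.01267652074107997 68.48587989807129
offset units [-0.0167 -0.0133 -0.0194] turn units [-0.0039  0.0088 -0.0099]
pos [0.5371 0.0206 0.0937] in block mm [  0.5306 -44.3326  54.8237]
F block [-0.6726  0.46   -1.5911]
```

Request:
drive_tool(
  offset=[
    [0, 0, 0.01],
    [0, 0, 0.01],
    [0, 0, 0.01],
    [0, 0, 0.01],
    [0, 0, 0.01],
    [0, 0, 0],
    [0, 0, 0],
    [0, 0, 0],
    [0, 0, 0],
    [0, 0, 0],
  ],
  turn=[
    [0, 0, 0],
    [0, 0, 0],
    [0, 0, 0],
    [0, 0, 0],
    [0, 0, 0],
    [0, 0, 0],
    [0, 0, 0],
    [0, 0, 0],
    [0, 0, 0],
    [0, 0, 0],
  ],
  hand=[0, 0, 0, 0, 0, 0, 0, 0, 0, 0],
)

```text
time_s: 19.1
position: [0.5373, 0.0207, 0.0936]
tool_rot: [[-0.231, 0.842, 0.488], [0.973, 0.2, 0.114], [-0.002, 0.501, -0.865]]
ft_force: [-20.5, -5.5, 26.9]
grip_width: 0.0136
gripper_force: 74.1
```

```bash
python3 -c "
from g import *;st()"
```

```text
t 19.1 q [-17.797   22.157  109.7822  35.8639  26.1131 -60.6204] F [-20.5411  -5.478   26.9105] M [-0.3487  1.4384 -0.0225] w 0.013609192663629092 74.05441761016846
offset units [-0.0162 -0.017  -0.0254] turn units [ 0.0109  0.0183 -0.0021]
pos [0.5373 0.0207 0.0936] in block mm [  0.6803 -44.3543  54.5846]
F block [-4.949  -0.5685 33.9309]
```

Floor contact is at TCP z 54.6 (34 N). I'll raise the head about 1 mm off the floor and start sliding.

Request:
drive_tool(
  offset=[
    [0, 0, -0.035],
    [0, 0, -0.035],
    [0.05, 0, 0],
    [0.1, 0, 0],
    [0.1, 0, 0],
    [0.1, 0, 0],
    [0.1, 0, 0],
    [0.05, 0, 0],
    [0, 0, 0],
    [0, 0, 0],
  ],
  turn=[
    [0, 0, 0],
    [0, 0, 0],
    [0, 0, 0],
    [0, 0, 0],
    [0, 0, 0],
    [0, 0, 0],
    [0, 0, 0],
    [0, 0, 0],
    [0, 0, 0],
    [0, 0, 0],
  ],
  hand=[0, 0, 0, 0, 0, 0, 0, 0, 0, 0],
)

```text
time_s: 20.35
position: [0.5321, 0.0399, 0.0944]
tool_rot: [[-0.23, 0.843, 0.486], [0.973, 0.2, 0.115], [-0.0, 0.5, -0.866]]
ft_force: [0.2, 0.0, -1.4]
grip_width: 0.0131
gripper_force: 68.4
```

```bash
python3 -c "
from g import *;st((0,.04,.0556))"
```

```text
t 20.35 q [-15.3228  21.6945 110.4219  34.4832  24.9976 -57.2307] F [ 0.1537  0.0097 -1.4026] M [-0.0358  0.3658 -0.0368] w 0.013086020032865265 68.37668895721436
offset units [ 1.6107 -0.0163 -0.0016] turn units [-0.0034  0.0097 -0.0098]
pos [0.5321 0.0399 0.0944] in block mm [  0.586  -24.4283  55.6016]
F block [-0.5699 -0.0262 -1.2905]
```

Sliding freely, so I'll continue.

Request:
drive_tool(
  offset=[
    [0.1, 0, 0],
    [0.15, 0, 0],
    [0.15, 0, 0],
    [0.15, 0, 0],
    [0.15, 0, 0],
    [0.15, 0, 0],
    [0.1, 0, 0],
    [0.05, 0, 0],
    [0, 0, 0],
    [0, 0, 0],
  ],
  turn=[
    [0, 0, 0],
    [0, 0, 0],
    [0, 0, 0],
    [0, 0, 0],
    [0, 0, 0],
    [0, 0, 0],
    [0, 0, 0],
    [0, 0, 0],
    [0, 0, 0],
    [0, 0, 0],
  ],
  hand=[0, 0, 0, 0, 0, 0, 0, 0, 0, 0],
)

```text
time_s: 21.6
position: [0.5229, 0.0788, 0.0944]
tool_rot: [[-0.23, 0.843, 0.486], [0.973, 0.2, 0.115], [-0.0, 0.5, -0.866]]
ft_force: [0.4, 1.1, -1.4]
grip_width: 0.013
gripper_force: 68.4
```

```bash
python3 -c "
from g import *;st((0,.04,.0556))"
```

```text
t 21.6 q [ -9.9912  21.2404 111.359   31.127   22.4633 -49.6344] F [ 0.3684  1.1113 -1.3739] M [-0.0135  0.2444  0.06  ] w 0.012966973057053625 68.3902108669281
offset units [ 0.6103 -0.015  -0.0021] turn units [-0.0048  0.0085 -0.0113]
pos [0.5229 0.0788 0.0944] in block mm [ 0.5711 15.588  55.5393]
F block [-0.1535  0.9957 -1.4978]
```

Request:
drive_tool(
  offset=[
    [0.1, 0, 0],
    [0.15, 0, 0],
    [0.15, 0, 0],
    [0.1, 0, 0],
    [0.05, 0, 0],
    [0.03, 0, 0],
    [0.02, 0, 0],
    [0.01, 0, 0],
    [0, 0, 0],
    [0, 0, 0],
  ],
  turn=[
    [0, 0, 0],
    [0, 0, 0],
    [0, 0, 0],
    [0, 0, 0],
    [0, 0, 0],
    [0, 0, 0],
    [0, 0, 0],
    [0, 0, 0],
    [0, 0, 0],
    [0, 0, 0],
  ],
  hand=[0, 0, 0, 0, 0, 0, 0, 0, 0, 0],
)

```text
time_s: 22.85
position: [0.5172, 0.1026, 0.0944]
tool_rot: [[-0.23, 0.843, 0.486], [0.973, 0.2, 0.115], [-0.0, 0.5, -0.866]]
ft_force: [-0.3, -0.4, -1.2]
grip_width: 0.0136
gripper_force: 68.3
```

Request:
drive_tool(
  offset=[
    [0.02, 0, 0],
    [0.02, 0, 0],
    [0.02, 0, 0],
    [0.02, 0, 0],
    [0, 0, 0],
    [0, 0, 0],
    [0, 0, 0],
    [0, 0, 0],
    [0, 0, 0],
    [0, 0, 0],
  ],
  turn=[
    [0, 0, 0],
    [0, 0, 0],
    [0, 0, 0],
    [0, 0, 0],
    [0, 0, 0],
    [0, 0, 0],
    [0, 0, 0],
    [0, 0, 0],
    [0, 0, 0],
    [0, 0, 0],
  ],
  hand=[0, 0, 0, 0, 0, 0, 0, 0, 0, 0],
)

```text
time_s: 24.1
position: [0.5165, 0.1058, 0.0944]
tool_rot: [[-0.23, 0.843, 0.486], [0.973, 0.2, 0.115], [-0.0, 0.5, -0.866]]
ft_force: [0.0, 0.1, -1.3]
grip_width: 0.0133
gripper_force: 68.3
```

```bash
python3 -c "
from g import *;st((0,.04,.0556))"
```

```text
t 24.1 q [ -6.1264  21.0871 111.6663  27.7175  20.9274 -43.1557] F [ 0.0186  0.0652 -1.261 ] M [-0.1136  0.412   0.0413] w 0.013306445894397532 68.33488583564758
offset units [-0.0814 -0.0152 -0.0014] turn units [-0.0042  0.0087 -0.0097]
pos [0.5165 0.1058 0.0944] in block mm [ 0.6108 43.254  55.5412]
F block [-0.6018  0.0591 -1.1086]
```

Request:
drive_tool(
  offset=[
    [0.02, 0, 0],
    [0.02, 0, 0],
    [0.02, 0, 0],
    [0.02, 0, 0],
    [0, 0, 0],
    [0, 0, 0],
    [0, 0, 0],
    [0, 0, 0],
    [0, 0, 0],
    [0, 0, 0],
  ],
  turn=[
    [0, 0, 0],
    [0, 0, 0],
    [0, 0, 0],
    [0, 0, 0],
    [0, 0, 0],
    [0, 0, 0],
    [0, 0, 0],
    [0, 0, 0],
    [0, 0, 0],
    [0, 0, 0],
  ],
  hand=[0, 0, 0, 0, 0, 0, 0, 0, 0, 0],
)

```text
time_s: 25.35
position: [0.5165, 0.1075, 0.0946]
tool_rot: [[-0.229, 0.842, 0.488], [0.973, 0.2, 0.112], [-0.003, 0.501, -0.865]]
ft_force: [-0.5, -10.8, -2.2]
grip_width: 0.0135
gripper_force: 68.7
```

```bash
python3 -c "
from g import *;st((0,.04,.0556))"
```

```text
t 25.35 q [ -5.7733  21.0837 111.6688  27.1634  20.6197 -42.3284] F [ -0.5064 -10.7537  -2.2474] M [-2.2273  0.4254 -1.1854] w 0.01348921258035141 68.71765851974487
offset units [-0.1231 -0.0274 -0.0015] turn units [ 0.0115  0.0382 -0.0102]
pos [0.5165 0.1075 0.0946] in block mm [ 1.1018 44.9217 55.5203]
F block [ -3.7086 -10.3436  -0.4539]
```

End contact comes at TCP y ≈ 44.7, so the station is 2 mm back. I'll back off and turn in stages (positive about tool z), watching the force.

Request:
drive_tool(
  offset=[
    [-0.05, 0, 0],
    [-0.05, 0, 0],
    [0, 0, 0],
    [0, 0, 0],
    [0, 0, 0],
    [0, 0, 0],
    [0, 0, 0],
    [0, 0, 0],
    [0, 0, 0],
    [0, 0, 0],
  ],
  turn=[
    [0, 0, 0],
    [0, 0, 0],
    [0, 0, 0.5],
    [0, 0, 0.7],
    [0, 0, 0.7],
    [0, 0, 0.7],
    [0, 0, 0.7],
    [0, 0, 0.7],
    [0, 0, 0],
    [0, 0, 0],
  ],
  hand=[0, 0, 0, 0, 0, 0, 0, 0, 0, 0],
)

```text
time_s: 26.6
position: [0.5166, 0.1051, 0.0944]
tool_rot: [[0.131, 0.864, 0.486], [0.971, -0.212, 0.115], [0.202, 0.457, -0.866]]
ft_force: [-0.7, -0.1, -1.8]
grip_width: 0.0131
gripper_force: 68.6
```

```bash
python3 -c "
from g import *;st((0,.042,.0556),-90)"
```

```text
t 26.6 q [ -6.2296  21.0913 111.6662  27.8355  20.978  -19.4404] F [-0.6916 -0.0611 -1.7955] M [-0.1169  0.4091  0.0442] w 0.013082251566582645 68.63886594772339
offset units [-0.0191 -0.006  -0.0018] turn units [ 0.002   0.009  11.0044]
pos [0.5166 0.1051 0.0944] in block mm [ 0.5298 42.5995 55.5258]
F block [-1.4927  0.1009 -1.2115]
```

No resistance at 24°, so the head is in the pocket. I'll continue the turn.

Request:
drive_tool(
  offset=[
    [0, 0, 0],
    [0, 0, 0],
    [0, 0, 0],
    [0, 0, 0],
    [0, 0, 0],
    [0, 0, 0],
    [0, 0, 0],
    [0, 0, 0],
    [0, 0, 0],
    [0, 0, 0],
  ],
  turn=[
    [0, 0, 0.7],
    [0, 0, 0.7],
    [0, 0, 0.7],
    [0, 0, 0.7],
    [0, 0, 0.7],
    [0, 0, 0.7],
    [0, 0, 0.7],
    [0, 0, 0.7],
    [0, 0, 0],
    [0, 0, 0],
  ],
  hand=[0, 0, 0, 0, 0, 0, 0, 0, 0, 0],
)

```text
time_s: 27.85
position: [0.5166, 0.105, 0.0944]
tool_rot: [[0.587, 0.647, 0.486], [0.691, -0.713, 0.115], [0.421, 0.269, -0.866]]
ft_force: [-0.3, -0.2, -1.2]
grip_width: 0.0132
gripper_force: 68.6
```

```bash
python3 -c "
from g import *;st((0,.042,.0556),-90)"
```

```text
t 27.85 q [ -6.239   21.0894 111.6636  27.8309  20.9712  14.1361] F [-0.3156 -0.2315 -1.2154] M [-0.1098  0.3997  0.0039] w 0.013180670266339291 68.64082217216492
offset units [-0.0187  0.0023 -0.0014] turn units [0.0067 0.007  5.4078]
pos [0.5166 0.105  0.0944] in block mm [ 0.5803 42.4777 55.542 ]
F block [-0.92   -0.1521 -0.8723]
```

Request:
drive_tool(
  offset=[
    [0, 0, 0],
    [0, 0, 0],
    [0, 0, 0],
    [0, 0, 0],
    [0, 0, 0],
    [0, 0, 0],
    [0, 0, 0],
    [0, 0, 0],
    [0, 0, 0],
    [0, 0, 0],
  ],
  turn=[
    [0, 0, 0.7],
    [0, 0, 0.7],
    [0, 0, 0.7],
    [0, 0, 0.7],
    [0, 0, 0.7],
    [0, 0, 0.7],
    [0, 0, 0.7],
    [0, 0, 0.5],
    [0, 0, 0],
    [0, 0, 0],
  ],
  hand=[0, 0, 0, 0, 0, 0, 0, 0, 0, 0],
)

```text
time_s: 29.1
position: [0.5166, 0.105, 0.0944]
tool_rot: [[0.843, 0.232, 0.486], [0.201, -0.973, 0.115], [0.5, 0.001, -0.866]]
ft_force: [-0.1, 0.2, -1.5]
grip_width: 0.0135
gripper_force: 68.6
```

Run:
```python
from g import *
from rig import get_image
import cv2
st((0,.042,.0546),-90)
s=get_image("scene");cv2.imwrite("pics/s6.png",s)
cv2.imwrite("pics/c6.png",cv2.resize(s[190:265,275:375],(800,600),interpolation=cv2.INTER_CUBIC))
```

```text
t 29.1 q [ -6.2401  21.0911 111.6636  27.8302  20.9671  46.5521] F [-0.1218  0.1711 -1.4586] M [-0.0967  0.3326 -0.0163] w 0.013467675150141144 68.64220261573792
offset units [-0.0146  0.0113  0.0233] turn units [0.0087 0.0046 0.0051]
pos [0.5166 0.105  0.0944] in block mm [ 0.5842 42.4546 55.5294]
F block [-0.7976  0.1946 -1.2238]
```

View pics/c6.png

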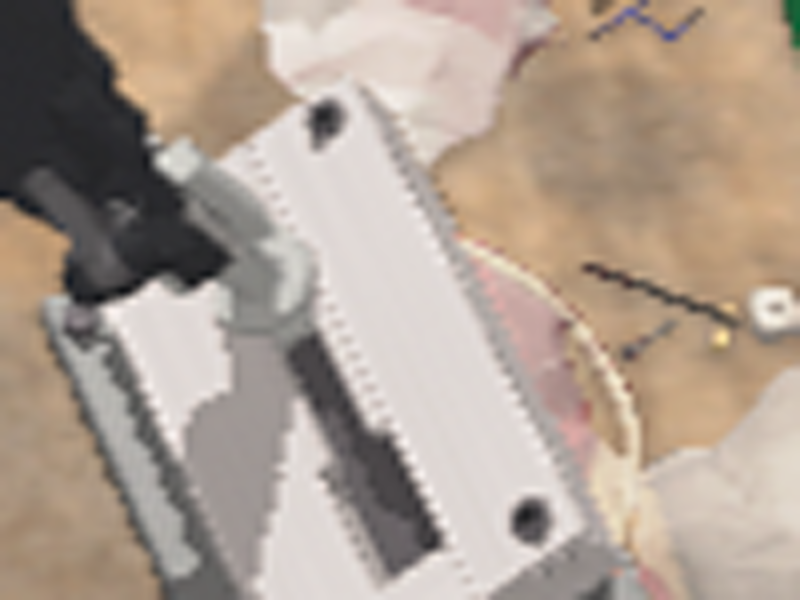

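The picture shows the wing across the slot at about (245,250), with the collar at (290,280). The turn met no resistance. I'll probe along and across the slot to centre it.

Request:
drive_tool(
  offset=[
    [0, -0.02, 0],
    [0, -0.02, 0],
    [0, -0.02, 0],
    [0, -0.02, 0],
    [0, 0, 0],
    [0, 0, 0],
    [0, 0, 0],
    [0, 0, 0],
    [0, 0, 0],
    [0, 0, 0],
  ],
  turn=[
    [0, 0, 0],
    [0, 0, 0],
    [0, 0, 0],
    [0, 0, 0],
    [0, 0, 0],
    [0, 0, 0],
    [0, 0, 0],
    [0, 0, 0],
    [0, 0, 0],
    [0, 0, 0],
  ],
  hand=[0, 0, 0, 0, 0, 0, 0, 0, 0, 0],
)

```text
time_s: 30.4
position: [0.5162, 0.1074, 0.0944]
tool_rot: [[0.843, 0.23, 0.487], [0.2, -0.973, 0.114], [0.5, 0.002, -0.866]]
ft_force: [-1.6, -6.3, -1.2]
grip_width: 0.0136
gripper_force: 69.0
```

```bash
python3 -c "
from g import *;st((0,.042,.0546),-90)"
```

```text
t 30.4 q [ -5.8363  21.0825 111.6862  27.3182  20.7367  47.4603] F [-1.6487 -6.2652 -1.1967] M [-1.3213  0.5038 -0.6655] w 0.013556593781202777 68.97786855697632
offset units [-0.0172  0.0733  0.0234] turn units [ 0.0228 -0.0007 -0.0087]
pos [0.5162 0.1074 0.0944] in block mm [ 0.6906 44.9318 55.5308]
F block [-3.2447 -5.7125  0.4915]
```

Request:
drive_tool(
  offset=[
    [0, 0.04, 0],
    [0, 0.04, 0],
    [0.03, 0, 0],
    [0.03, 0, 0],
    [0.03, 0, 0],
    [0, 0, 0],
    [0, 0, 0],
    [0, 0, 0],
    [0, 0, 0],
    [0, 0, 0],
  ],
  turn=[
    [0, 0, 0],
    [0, 0, 0],
    [0, 0, 0],
    [0, 0, 0],
    [0, 0, 0],
    [0, 0, 0],
    [0, 0, 0],
    [0, 0, 0],
    [0, 0, 0],
    [0, 0, 0],
  ],
  hand=[0, 0, 0, 0, 0, 0, 0, 0, 0, 0],
)

```text
time_s: 31.65
position: [0.5191, 0.1058, 0.0958]
tool_rot: [[0.844, 0.231, 0.485], [0.2, -0.973, 0.115], [0.498, -0.0, -0.867]]
ft_force: [-3.8, -2.0, -2.6]
grip_width: 0.0131
gripper_force: 69.0
```

```bash
python3 -c "
from g import *;st((0,.042,.0546),-90)"
```

```text
t 31.65 q [ -6.0852  21.1195 111.1255  26.9901  21.4478  47.6429] F [-3.8341 -1.9683 -2.6007] M [-0.5615  1.3171 -0.1313] w 0.01306573537388659 69.04962658882141
offset units [-0.0884  0.0169  0.0215] turn units [ 0.003   0.0177 -0.0097]
pos [0.5191 0.1058 0.0958] in block mm [ 3.5391 42.674  55.4516]
F block [-4.9255 -1.0262 -0.1594]
```

Request:
drive_tool(
  offset=[
    [-0.06, 0, 0],
    [-0.06, 0, 0],
    [-0.03, 0, 0],
    [-0.03, 0, 0],
    [0, 0, 0],
    [0, 0, 0],
    [0, 0, 0],
    [0, 0, 0],
    [0, 0, 0],
    [0, 0, 0],
  ],
  turn=[
    [0, 0, 0],
    [0, 0, 0],
    [0, 0, 0],
    [0, 0, 0],
    [0, 0, 0],
    [0, 0, 0],
    [0, 0, 0],
    [0, 0, 0],
    [0, 0, 0],
    [0, 0, 0],
  ],
  hand=[0, 0, 0, 0, 0, 0, 0, 0, 0, 0],
)

```text
time_s: 32.9
position: [0.5148, 0.1043, 0.0934]
tool_rot: [[0.841, 0.23, 0.489], [0.199, -0.973, 0.115], [0.502, 0.001, -0.865]]
ft_force: [4.6, 3.0, 0.3]
grip_width: 0.0133
gripper_force: 68.7
```

```bash
python3 -c "
from g import *;st((0,.042,.0546),-90)"
```

```text
t 32.9 q [ -6.3771  21.0576 112.1385  28.757   20.4684  45.583 ] F [4.6285 3.0215 0.3302] M [ 0.5526 -0.6122  0.2214] w 0.013324227611735542 68.72531533241272
offset units [0.0389 0.0049 0.0272] turn units [ 0.017  -0.0239 -0.01  ]
pos [0.5148 0.1043 0.0934] in block mm [-1.5594 42.1978 55.6837]
F block [ 4.6708  1.8666 -2.3154]
```

The across-slot contacts are at x +3.5 and -1.6, so the centre is x = 1.0. The along-slot contact is at 44.7, so the station is TCP y = 42.7. I'll centre, seat lightly and release.

Request:
drive_tool(
  offset=[
    [0.05, 0, 0],
    [0.05, -0.005, 0],
    [0, 0, 0.015],
    [0, 0, 0.015],
    [0, 0, 0],
    [0, 0, 0],
    [0, 0, 0],
    [0, 0, 0],
    [0, 0, 0],
    [0, 0, 0],
  ],
  turn=[
    [0, 0, 0],
    [0, 0, 0],
    [0, 0, 0],
    [0, 0, 0],
    [0, 0, 0],
    [0, 0, 0],
    [0, 0, 0],
    [0, 0, 0],
    [0, 0, 0],
    [0, 0, 0],
  ],
  hand=[0, 0, 0, 0, 0, 0, 0, 0, 0, 0],
)

```text
time_s: 34.15
position: [0.5171, 0.1054, 0.0939]
tool_rot: [[0.843, 0.23, 0.486], [0.2, -0.973, 0.115], [0.5, 0.0, -0.866]]
ft_force: [-6.7, -2.5, 7.4]
grip_width: 0.0132
gripper_force: 70.8
```

```bash
python3 -c "
from g import *;st((.001,.0427,.0546),-90)"
```

```text
t 34.15 q [ -6.1712  21.1884 111.6255  27.8545  20.8795  46.6631] F [-6.6979 -2.452   7.435 ] M [-0.1533  0.472  -0.068 ] w 0.013235620757925724 70.83121418952942
offset units [0.0042 0.0012 0.0055] turn units [ 0.0091  0.0023 -0.0089]
pos [0.5171 0.1054 0.0939] in block mm [ 0.8331 42.7475 54.8187]
F block [-2.4173 -0.833   9.9808]
```

Seated with about 10 N. I'll open slowly and check before retreating.

Request:
drive_tool(
  offset=[
    [0, 0, 0],
    [0, 0, 0],
    [0, 0, 0],
    [0, 0, 0],
    [0, 0, 0],
    [0, 0, 0],
    [0, 0, 0],
    [0, 0, 0],
    [0, 0, 0],
    [0, 0, 0],
  ],
  turn=[
    [0, 0, 0],
    [0, 0, 0],
    [0, 0, 0],
    [0, 0, 0],
    [0, 0, 0],
    [0, 0, 0],
    [0, 0, 0],
    [0, 0, 0],
    [0, 0, 0],
    [0, 0, 0],
  ],
  hand=[0.16, 0.18, 0.2, 0.25, 0.3, 0.4, 0.5, 0.6, 0.7, 0.7],
  newtons=20,
)

```text
time_s: 35.4
position: [0.5175, 0.1054, 0.0936]
tool_rot: [[0.843, 0.231, 0.486], [0.2, -0.973, 0.115], [0.5, 0.0, -0.866]]
ft_force: [-0.0, -0.4, 0.0]
grip_width: 0.06
gripper_force: 0.0
```

Request:
drive_tool(
  offset=[
    [0, 0, -0.2],
    [0, 0, -0.3],
    [0, 0, -0.4],
    [0, 0, -0.5],
    [0, 0, -0.5],
    [0, 0, -0.5],
    [0, 0, -0.5],
    [0, 0, -0.5],
    [0, 0, -0.5],
    [0, 0, 0],
  ],
  turn=[
    [0, 0, 0],
    [0, 0, 0],
    [0, 0, 0],
    [0, 0, 0],
    [0, 0, 0],
    [0, 0, 0],
    [0, 0, 0],
    [0, 0, 0],
    [0, 0, 0],
    [0, 0, 0],
  ],
  hand=[0.7, 0.7, 0.7, 0.7, 0.7, 0.7, 0.7, 0.7, 0.7, 0.7],
)

```text
time_s: 36.65
position: [0.4414, 0.0873, 0.2302]
tool_rot: [[0.841, 0.23, 0.489], [0.2, -0.973, 0.114], [0.502, 0.002, -0.865]]
ft_force: [-0.7, 0.5, -0.3]
grip_width: 0.0598
gripper_force: 0.0
```

Run:
```python
from g import *
from rig import get_image
from h import proj
import cv2
st((.001,.0427,.2),-90)
s=get_image("scene");cv2.imwrite("pics/s7.png",s)
i=cv2.resize(s[190:265,275:375],(800,600),interpolation=cv2.INTER_CUBIC)
o=np.array([0.001,.0427,-.001])
for z in(.0245,.092):
    Q=[O+B@(o+[x,y,z]) for x,y in((-.018,-.007),(.018,-.007),(.018,.007),(-.018,.007))]
    cv2.polylines(i,[np.int32((proj("scene",Q)-[275,190]+.5)*8)],True,(0,0,255),1)
cv2.imwrite("pics/c7.png",i)
```

```text
t 36.65 q [-11.0805   0.2409 109.2876  17.2609  43.8783  55.9384] F [-0.7062  0.4537 -0.3302] M [-0.0532  0.2447 -0.054 ] w 0.05980782283054847 0.0
offset units [-0.0141 -0.0021  0.2944] turn units [ 0.0253 -0.0235 -0.0072]
pos [0.4414 0.0873 0.2302] in block mm [  1.5352  42.6456 211.7788]
F block [-0.669   0.605   0.0049]
```

View pics/c7.png

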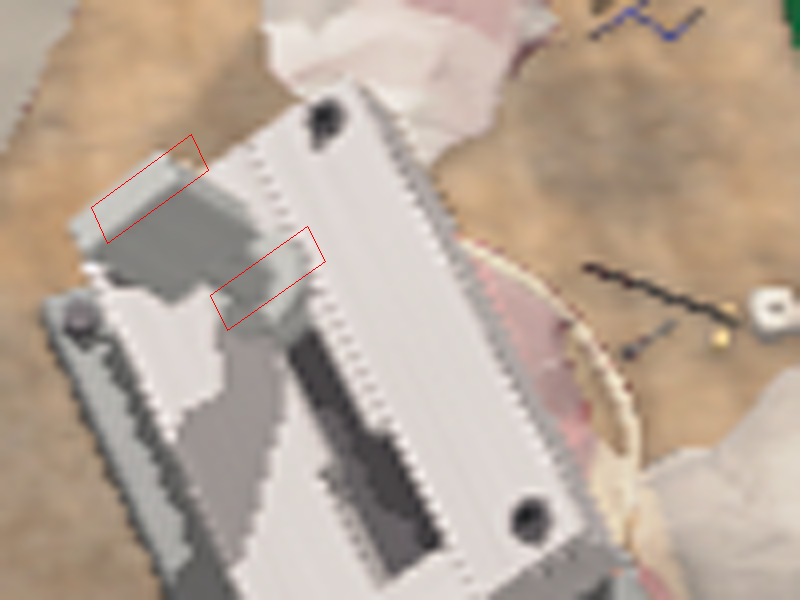

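The stud stands locked, with its wing across the slot and the gripper clear. The wing top (about (125,190)) sits a few mm downslope of its predicted spot. That fits the roughly 4° of free play (8 mm head in an 11 mm channel) that gravity takes up on the slope. I'll run a quick stability check on the pixels, then hand in.

Run:
```python
from rig import get_image,env,observe
import cv2,numpy as np
a=cv2.imread("pics/s7.png")[190:265,275:340].astype(int);b=get_image("scene")[190:265,275:340].astype(int)
print("diff",np.abs(a-b).mean(),np.abs(a-b).max(),observe()["time_s"])
print(env.close_job())
```

```text
diff 0.32095726495726495 2 36.75
the job is handed in; nothing more can be done
None
```

I set the wing stud in the fixture, locked across the slot at the closed end, and handed the job in at 36.8 s; it leans an estimated 4° downslope (about its free play in the channel, which I did not correct), and I touched nothing else.

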